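# Take the canister off the turning condiment server

## Task

Give the revolving condiment server a gentle spin, about one turn in eight seconds, and let go so that it coasts round by itself. Go along with the tall knobbed steel canister as it rides round, with the open fingers on either side of its lid knob but touching neither it nor anything else on the server, for at least four seconds; then, with the server still turning for the guests, take the canister by the knob, lift it off and set it down gently and upright in the middle of the cork mat. Leave everything else as it stands, on the server and on the counter.

Things in the scene. Friction and masses are not known exactly. Their poses are not given: they have to be found in the camera images.
- stand: the fixed round black foot of the revolving condiment server, 220 mm across, 20 mm high; origin on the counter on the turning axis, z up. On it turns a tray with a moment of inertia of about 0.020 kg m2 bare, 0.035 kg m2 with all that stands on it (nominal). The server's place and yaw vary
- turntable (a joint): turning angle of the round wooden tray of the server, rad, 0 at the start, growing anticlockwise seen from above; no stops. Tray 344 mm across, nominal mass 1.4 kg (hidden, 0.7 to 1.4 times). Ball bearing: damping 0.0014 N m s/rad plus 0.0005 N m dry friction; spun and let go, it coasts for 20 s and more, with a time constant of about 20 to 30 s
- handle (a point): centre of the bar handle of the turntable: a flat steel bar 80 mm long (its x axis), 14 mm wide (y), 18 mm high, on top of a 12 mm post on the turning axis; this point is 120 mm above the counter and the bar's top 129 mm. It is rigid with the tray and turns with it. The bar can be gripped across its width from above and twisted, or pushed at one end
- canister: tall lidded stainless steel canister, the only thing there with a knob on top: 76 mm across (80 mm at the lid), 138 mm high to the top of the knob, nominal 0.35 kg (hidden, 0.8 to 1.3 times), lid fast; origin at the centre of its underside, z up. Loose on the tray floor (30 mm over the counter, lip to 44 mm), in any of the four seats, 85 mm along and 85 mm across the bar from the axis
- knob (a point): centre of the canister's round lid knob, on the canister's axis 127 mm above its underside: a plain upright cylinder 28 mm across, 22 mm high, on a 12 mm stem; below it the lid's dome reaches to 105 mm above the underside. Room for fingers on every side
- jar: low wide stainless steel jar with a flat lid, 90 mm across, 56 mm high, 0.30 kg, loose on the turntable, 120 mm from the axis; origin at the centre of its underside. To be left where it stands on the tray
- tumbler: clear plastic tumbler, 70 mm across at the rim, 95 mm high, with three wooden spoons standing in it up to 130 mm, 0.16 kg, loose on the turntable, 120 mm from the axis; origin at the centre of its underside. To be left where it stands on the tray
- bowls: stack of white paper bowls, 100 mm across, 69 mm high, 0.14 kg, loose on the turntable, 120 mm from the axis; origin at the centre of its underside. To be left where it stands on the tray
- mat: round cork mat lying fixed on the counter, to the robot's right of the turntable, 150 mm across, 5 mm thick; origin at the centre of its underside, z up
- cups: stack of paper cups standing on the counter beyond the mat, 78 mm across, 150 mm high, 0.15 kg; origin at the centre of its underside. To be left alone
- biscuits: pile of three clear boxes of biscuits on the counter to the left of the turntable, 110 x 150 x 105 mm high, 0.6 kg; origin at the centre of its underside. To be left alone
Mind the look-alikes: they are no part of the job. What is shaped like the tumbler but yellow is not meant.

How it is judged:
By the outcome, as a careful person would: the job done as asked, in the order asked, and still so for the second after the job is handed in, with the robot touching nothing.
It also fails if it takes over 56 s, if anything falls off the work surface, if the arm or the gripper's body presses on something with over 40 N, if the wrist force passes 120 N, or if a joint passes its speed limit or range.

## Robot

A 6-joint arm with a two-finger parallel gripper is mounted at the origin on the work surface. World frame = base frame: x ahead of the robot, y to its left, z up, the work surface at z = 0. Lengths are in mm, angles in rad, forces in N, time in s.
With the tool pointing down it reaches from about 350 to 775 mm from the base axis. Payload 7.3 kg.
Tool frame: the origin (TCP) lies between the finger pads, 19 mm behind the fingertips; this is the grasp point; z points along the fingers, y is the line along which they close (so a half turn about z gives the same grasp; the last joint's range is limited). The gripper opens to 92 mm and grips with 3 to 60 N. Pads are 19 mm wide; open, the fingers measure 130 mm over their backs; the gripper's body (75 mm by 190 mm) begins 47 mm behind the grasp point.
Start: joints at [1.115, 0.342, 1.524, -0, 1.275, -0.146], TCP at [160.04, 500.03, 245.541] pointing down, gripper open.
Joint ranges: [-2.53, 2.53], [-0.77, 2.02], [0.04, 2.7], [-1, 4.14], [0.28, 2.66], [-3.11, 3.11]. Speed limits (rad/s): [2.57, 2.57, 3.14, 3.14, 3.14, 3.14].

## Interface

Orientations are given as [roll, pitch, yaw] about the fixed x, y, z axes, in that order (R = Rz(yaw) Ry(pitch) Rx(roll)).
In Python, from plant import * gives the robot as it stands. The module is installed in compiled form; this text tells all that it offers.
- The arm moves only by the shell command python3 -m inch 'ROWS'. ROWS is JSON, a list of rows, each a list of 5 numbers: the shift along the tool's x, y, z in m, then the turn about the tool's z in rad, then the opening, from 0 (shut) to 1 (fully open). In form: [[tx, ty, tz, spin, claw], ...]. A call has 1 to 8 rows; each row is the pose to reach, as a shift and turn from the pose commanded when the call began, along the tool's axes at that moment; what a row does not reach only later rows make up. A row lasts 1/12 s, in which the tool goes at most 41.7 mm and 7.16 degrees, less where a joint would pass 70% of its speed; a pose out of reach is approached as far as the arm can. A call with a gripper value outside its range is refused whole. The fingers move at their own pace and stop on an object; the grip force is fixed at half the most. Time passes only in rows, so rows that repeat a pose let the fingers close. It gives the time, the measured TCP pose, the force, the opening and the grip force at its end, in the units of the state.
- get_obs(): the state, without advancing time (a new reading comes with each control period).
- capture(name): name is "scene" or "side" or "wrist"; returns a dict with "color" (384x512x3 uint8, red, green, blue), "intrinsics" (3x3 intrinsics, pixels), "pose" (4x4, takes a point from camera to world coordinates). Camera axes: x right, y down, z forward; pixel columns grow to the right and rows downward; lengths in mm; the calibration is good to about 2 mm. A picture is of the moment at which its call begins. There is no depth.
- close_job(): hands the job in; it is judged then, once.
Trained networks look in a picture, given as the dict that the camera call returned (one of the last four; its "shot" number tells which), for a name from the list of things; names that differ only in an ending like _2 or _b are one class to them, and where a whole thing is asked for, a point or a joint stands for the part that bears it (a point fixed in the world has none). Each returns a list of dicts, best first, with "conf" (0 to 1); they miss things now and then, are a little off and sometimes report something else, mostly with a low value. They report only what shows in the picture. A call takes as long as a camera call. They do not tell look-alikes from the thing itself.
- look_for(picture, target): "rect" ([centre column, centre row, width, height] in pixels, round what is visible of it).
- trace(picture, target): "pixels" (384x512 bool, what is visible of it) and "rect" ([centre column, centre row, width, height] in pixels, round what is visible of it).
- tip_of(picture, target): "centre" ([column, row] in pixels: a listed point, or the origin of a listed thing).
The state is a dict: "time": time; "joint_positions": joint angles; "dq": joint speeds; "tau": joint torques, N m; "tool_pos": TCP position; "tcp_rot": TCP orientation; "contact_force": force on the tool from outside, world axes, zero at the start; "moment": the same for the moment, N m; "grip_width": finger opening in mm; "finger_force": force on a finger pad.
Only numpy, scipy, OpenCV 4.12 (cv2) and the standard library are available. Lean on these libraries where they do the work, as an engineer would, in place of code of your own. Each camera call takes 0.05 s, during which the arm holds its last target. There are 200 camera calls.

## Working session

There is one attempt and no reset: what is moved stays moved. The work goes in short steps, Python scripts to look and compute and a shell command to move; the robot and the scene stay as the last step left them, time stands still between calls to the robot, and variables do not carry over. Pictures are saved under pics/ and viewed, at most 10 in all, crops included, and the job is handed in when it is done.

```bash
mkdir -p pics; cat > h.py <<'E'
from plant import *
import numpy as np, cv2
from scipy.optimize import least_squares
def save(c,n): cv2.imwrite('pics/'+n,c["color"][:,:,::-1])
def ray(c,p):
    K=np.array(c["intrinsics"]);T=np.array(c["pose"])
    d=T[:3,:3]@np.linalg.solve(K,[p[0],p[1],1.]);return T[:3,3],d/np.linalg.norm(d)
def tri(rs):
    A=sum(np.eye(3)-np.outer(d,d) for o,d in rs);b=sum((np.eye(3)-np.outer(d,d))@o for o,d in rs)
    x=np.linalg.solve(A,b);return x,[np.linalg.norm(np.cross(x-o,d)) for o,d in rs]
def atz(c,p,z):
    o,d=ray(c,p);return o+d*(z-o[2])/d[2]
def proj(c,P):
    T=np.array(c["pose"]);q=np.array(c["intrinsics"])@(T[:3,:3].T@(np.array(P)-T[:3,3]));return q[:2]/q[2]
E
python3 - <<'E'
from h import *
o=get_obs();print({k:np.round(v,3).tolist() for k,v in o.items()})
a=capture("scene");b=capture("side");w=capture("wrist")
cv2.imwrite('pics/a.png',np.hstack([cv2.resize(x["color"],(400,300)) for x in(a,w)])[:,:,::-1]);save(a,'scene.png');save(b,'side.png')
for t in["knob","handle","canister","stand","mat","jar","tumbler","bowls","cups","biscuits"]:
    for n,c in(("scene",a),("side",b),("wrist",w)):
        print(t,n,[(np.round(r["centre"]).tolist(),round(r["conf"],2)) for r in tip_of(c,t)[:3]])
    A=tip_of(a,t);B=tip_of(b,t)
    if A and B:
        x,e=tri([ray(a,A[0]["centre"]),ray(b,B[0]["centre"])]);print('   ',x.round(),np.round(e,1))
print(np.round(a["pose"],2).tolist(),np.round(b["pose"],2).tolist(),np.round(w["pose"],2).tolist(),get_obs()["time"])
E
```

```text
{'time': 0.0, 'joint_positions': [1.115, 0.343, 1.525, -0.0, 1.275, -0.146], 'dq': [-0.002, 0.002, -0.0, 0.0, 0.002, 0.002], 'tau': [0.0, -43.124, -24.422, 0.072, 0.056, -0.0], 'tool_pos': [159.881, 499.683, 244.873], 'tcp_rot': [-3.14, -0.0, 2.832], 'contact_force': [-0.068, -0.555, 0.057], 'moment': [0.039, 0.053, 0.032], 'finger_force': 0.0, 'grip_width': 91.681}
knob scene [([269.0, 161.0], 0.96)]
knob side [([216.0, 176.0], 0.71), ([252.0, 200.0], 0.28)]
knob wrist []
    [467. 127. 159.] [5.4 5.4]
handle scene [([248.0, 186.0], 0.85)]
handle side [([254.0, 198.0], 0.56)]
handle wrist []
    [559.  49. 122.] [5.6 5.6]
canister scene [([272.0, 193.0], 0.86)]
canister side [([219.0, 212.0], 0.95)]
canister wrist []
    [469. 136.  30.] [4.2 4.2]
stand scene [([270.0, 191.0], 0.64), ([249.0, 217.0], 0.61)]
stand side [([250.0, 230.0], 0.56)]
stand wrist []
    [532.  96.  35.] [51.9 51.9]
mat scene [([143.0, 206.0], 0.65)]
mat side [([223.0, 246.0], 0.72), ([230.0, 342.0], 0.57)]
mat wrist []
    [ 493. -250.  114.] [78.5 78.5]
jar scene [([283.0, 222.0], 0.77), ([124.0, 257.0], 0.
[... 299 characters left out ...]
565.  -46. -115.] [149.9 149.9]
bowls scene [([227.0, 228.0], 0.96)]
bowls side [([285.0, 236.0], 0.75)]
bowls wrist []
    [637. -23.  27.] [2. 2.]
cups scene [([125.0, 255.0], 0.55)]
cups side [([344.0, 320.0], 0.56)]
cups wrist []
    [ 701. -328.    5.] [2.5 2.5]
biscuits scene []
biscuits side [([193.0, 170.0], 0.97)]
biscuits wrist [([291.0, 327.0], 0.88)]
[[0.1, 0.53, -0.84, 1530.39], [1.0, -0.07, 0.07, 0.93], [-0.02, -0.84, -0.54, 729.22], [0.0, 0.0, 0.0, 1.0]] [[0.98, -0.1, 0.14, 375.67], [-0.17, -0.51, 0.85, -1050.18], [-0.02, -0.86, -0.52, 814.88], [0.0, 0.0, 0.0, 1.0]] [[0.31, 0.91, 0.29, 82.47], [0.95, -0.29, -0.09, 525.28], [-0.0, 0.3, -0.95, 384.16], [0.0, 0.0, 0.0, 1.0]] 2.65
```

View pics/scene.png

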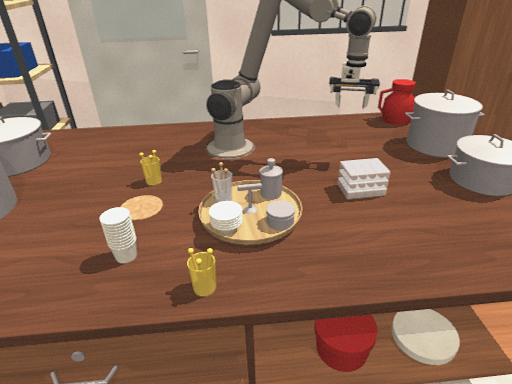

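View pics/side.png

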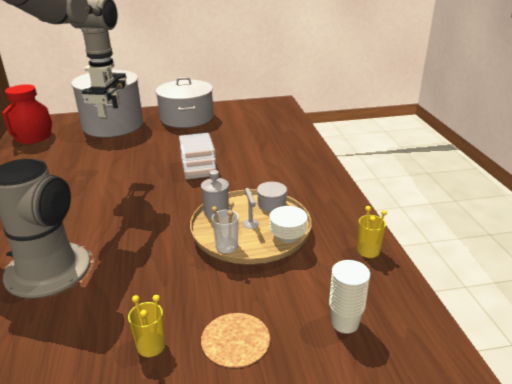

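The scene view shows the knobbed canister on the tray at (270,180) with its knob at (269,161). The flat-lid jar is at (281,215), bowls at (227,217), clear tumbler at (223,185) and bar handle at (249,187). The mat is at (142,207) and the cups at (120,235).

Things that could be taken for the canister: the jar (281,215), which has no knob, and the pots (440,125) and (490,165), which are large and off the tray. The yellow tumblers (151,168) and (203,272) are look-alikes of the tumbler. I choose the canister with the knob at (269,161).

```bash
python3 - <<'E'
from h import *
a=capture("scene");b=capture("side")
cr=[cv2.resize(a["color"][140:250,190:310],(390,358)),cv2.resize(b["color"][150:270,180:320],(410,358))]
cv2.imwrite('pics/crop.png',np.hstack(cr)[:,:,::-1])
A=trace(a,"mat");B=trace(b,"mat")
for c,M in((a,A),(b,B)):
    for m in M[:3]:
        u=np.argwhere(m["pixels"])[:,::-1].mean(0); print("mat",round(m["conf"],2),u.round(),atz(c,u,5).round(1))
tb=[r["centre"] for r in tip_of(a,"tumbler")];print("tum scene",[atz(a,p,30).round() for p in tb],[atz(b,r["centre"],30).round() for r in tip_of(b,"tumbler")])
H={"knob":157,"handle":120,"canister":30,"jar":30,"bowls":30,"cups":0,"turntable":30,"biscuits":0}
for t,z in H.items():
    print(t,[atz(c,r["centre"],z).round(1).tolist()+[round(r["conf"],2)] for c in(a,b) for r in tip_of(c,t)[:1]])
E
```

```text
mat 0.82 [142. 206.] [ 453.2 -321.     5. ]
mat 0.35 [271. 180.] [326.8 152.5   5. ]
mat 0.97 [235. 340.] [ 449.4 -334.7    5. ]
tum scene [array([469., -29.,  30.]), array([871., -91.,  30.]), array([ 318., -301.,   30.])] [array([466., -34.,  30.]), array([ 273., -335.,   30.]), array([ 832., -125.,   30.])]
knob [[475.8, 133.0, 157.0, 0.87], [475.7, 131.1, 157.0, 0.89]]
handle [[546.7, 46.7, 120.0, 0.65], [554.6, 35.3, 120.0, 0.89]]
canister [[466.9, 135.6, 30.0, 0.82], [458.9, 137.5, 30.0, 0.89]]
jar [[621.0, 146.6, 30.0, 0.57], [638.4, 171.3, 30.0, 0.79]]
bowls [[629.9, -23.2, 30.0, 0.56], [635.6, -27.9, 30.0, 0.96]]
cups [[698.0, -340.8, 0.0, 0.77], [701.5, -325.7, 0.0, 0.91]]Traceback (most recent call last):
  File "<stdin>", line 12, in <module>
ValueError: it knows: biscuits, bowls, canister, cups, handle, jar, knob, mat, stand, tumbler
```

View pics/crop.png

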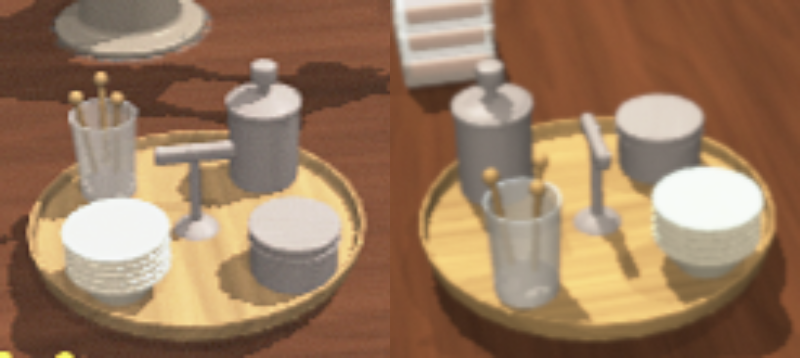

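```bash
python3 -m inch '[[-0.03,-0.019,0,0.11,1],[-0.062,-0.038,0,0.22,1],[-0.095,-0.057,0,0.33,1],[-0.127,-0.076,0,0.44,1],[-0.16,-0.095,0,0.55,1],[-0.192,-0.114,0,0.66,1],[-0.224,-0.134,0,0.77,1],[-0.256,-0.153,0,0.88,1]]'; python3 -m inch '[[-0.035,0.012,0,0.04,1],[-0.07,0.025,0,0.08,1],[-0.105,0.037,0,0.12,1],[-0.14,0.05,0,0.16,1],[-0.175,0.062,0,0.2,1],[-0.21,0.075,0,0.25,1],[-0.245,0.088,0,0.3,1],[-0.281,0.1,0,0.3,1]]'; python3 -m inch '[[0,0,0,0,1],[0,0,0,0,1]]'
python3 - <<'E'
from h import *
o=get_obs();print(o["time"],o["tool_pos"],o["tcp_rot"],o["joint_positions"])
w=capture("wrist");save(w,'w1.png')
for t,z in {"knob":157,"handle":120,"canister":30,"jar":30,"bowls":30,"tumbler":30}.items():
    print(t,[(np.round(r["centre"]).tolist(),atz(w,r["centre"],z).round(1).tolist(),round(r["conf"],2)) for r in tip_of(w,t)[:2]])
m=trace(w,"handle")
if m: print(m[0]["conf"],m[0]["rect"])
E
```

```text
time: 4.22
tool_pos: [358.1, 274.7, 245.8]
tcp_rot: [3.141, -0.0, 1.946]
contact_force: [0.2, 0.9, -1.3]
grip_width: 91.6
finger_force: 0.0
time: 4.88
tool_pos: [555.6, 51.1, 245.6]
tcp_rot: [3.141, -0.0, 1.649]
contact_force: [0.7, 0.5, 0.1]
grip_width: 91.4
finger_force: 0.0
time: 5.05
tool_pos: [555.2, 51.1, 244.8]
tcp_rot: [-3.141, -0.0, 1.649]
contact_force: [-0.3, -0.0, -0.3]
grip_width: 91.8
finger_force: 0.0
5.05 [555.17248222  51.05182736 244.84837596] [-3.14077908e+00 -2.62785489e-04  1.64877359e+00] [-4.58573389e-02  4.02739143e-01  1.43354443e+00  1.66062947e-04
  1.30614889e+00 -1.23878211e-01]
knob [([137.0, 91.0], [462.0, 136.2, 157.0], 0.76)]
handle [([251.0, 188.0], [554.6, 56.1, 120.0], 0.85)]
canister [([179.0, 98.0], [462.6, 133.6, 30.0], 0.64)]
jar [([325.0, 100.0], [634.8, 144.6, 30.0], 0.88)]
bowls [([312.0, 232.0], [644.2, -26.2, 30.0], 0.6)]
tumbler [([323.0, 102.0], [632.6, 143.1, 30.0], 0.72), ([186.0, 226.0], [471.9, -29.7, 30.0], 0.64)]
0.61 [249.9, 140.3, 275.8, 263.0]
```

View pics/w1.png

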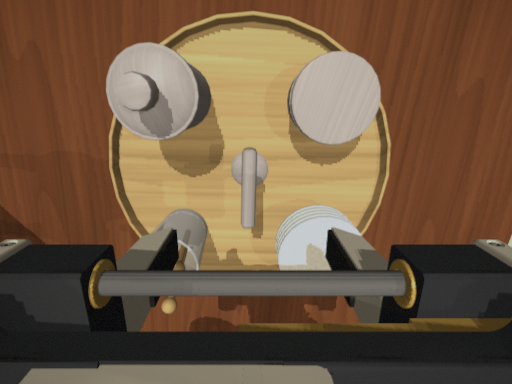

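The wrist view shows the bar from (249,149) to (248,226) and the knob at (137,91). The jar, bowls and tumbler stand in the other three seats, and nothing blocks the grip on the bar.

```bash
python3 - <<'E'
from h import *
w=capture("wrist")
e1=atz(w,(249.5,149),129);e2=atz(w,(248,227),129);print(e1,e2,np.linalg.norm(e1-e2),(e1+e2)/2,np.degrees(np.arctan2(*(e1-e2)[[1,0]])))
# tray rim outer edge at z=44: fit circle R=172 
pts=np.array([[w_[0],w_[1]] for w_ in [(250,13),(388,150),(110,150),(170,38),(335,38)]],float)
P=np.array([atz(w,p,44)[:2] for p in pts])
s=least_squares(lambda c:np.hypot(*(P-c[:2]).T)-172,[553,56]);print("rim",s.x,s.fun)
for p in [(137,91),(251,188)]:
  print([atz(w,p,z).round(1).tolist() for z in(157,168,120,129)])
E
```

```text
[548.89631523  97.21007127 129.        ] [553.44957321  20.80004744 129.        ] 76.54556747756489 [551.17294422  59.00505936 129.        ] 93.4102113209021
rim [552.00975789  55.64564417] [-0.34867845 -3.46330792 -1.72823784 -0.93183474  2.36530077]
[[460.5, 138.2, 157.0], [464.7, 138.0, 168.0], [446.3, 138.6, 120.0], [449.8, 138.5, 129.0]]
[[552.6, 69.0, 157.0], [552.3, 72.2, 168.0], [553.4, 58.2, 120.0], [553.2, 60.8, 129.0]]
```

```bash
python3 -m inch '[[0.003,-0.001,0.015,0.017,1],[0.0056,-0.0026,0.035,0.017,1],[0.0056,-0.0026,0.055,0.017,1],[0.0056,-0.0026,0.075,0.017,1],[0.0056,-0.0026,0.092,0.017,1],[0.0056,-0.0026,0.107,0.017,1],[0.0056,-0.0026,0.117,0.017,1],[0.0056,-0.0026,0.122,0.017,1]]'; python3 -m inch '[[0,0,0,0,0.5],[0,0,0,0,0.4],[0,0,0,0,0.3],[0,0,0,0,0.25],[0,0,0,0,0.2],[0,0,0,0,0.1],[0,0,0,0,0.1],[0,0,0,0,0.1]]'
```

```text
time: 6.17
tool_pos: [550.8, 58.2, 122.3]
tcp_rot: [-3.14, -0.0, 1.635]
contact_force: [0.2, -0.9, 0.1]
grip_width: 91.8
finger_force: 0.0
time: 6.83
tool_pos: [551.5, 58.0, 123.7]
tcp_rot: [3.141, -0.0, 1.635]
contact_force: [0.3, 0.3, -0.4]
grip_width: 43.2
finger_force: 0.0
```

```bash
python3 -m inch '[[0,0,0,0,0.1],[0,0,0,0,0.1],[0,0,0,0,0.1],[0,0,0,0,0.1],[0,0,0,0,0.1],[0,0,0,0,0.1],[0,0,0,0,0.1]]'; python3 - <<'E'
from h import *
o=get_obs();print(o["joint_positions"],o["moment"])
E
```

```text
time: 7.42
tool_pos: [551.6, 58.0, 123.5]
tcp_rot: [3.141, -0.0, 1.635]
contact_force: [-0.7, -0.4, -0.4]
grip_width: 13.7
finger_force: 30.0
[-3.35102915e-02  5.19252917e-01  1.60675244e+00  1.55212460e-04
  1.01535463e+00 -9.74787239e-02] [-0.13755825 -0.08878745 -0.22005699]
```

```bash
python3 -m inch '[[0,0,0,-0.01,0.1],[0,0,0,-0.032,0.1],[0,0,0,-0.066,0.1],[0,0,0,-0.112,0.1],[0,0,0,-0.169,0.1],[0,0,0,-0.234,0.1],[0,0,0,-0.302,0.1],[0,0,0,-0.37,0.1]]'; python3 -m inch '[[0,0,0,-0.068,0.1],[0,0,0,-0.136,1],[0,0,0,-0.204,1],[0,0,0,-0.272,1],[0,0,0,-0.34,1],[0,0,0,-0.408,1],[0,0,0,-0.476,1],[0,0,0,-0.544,1]]'; python3 -m inch '[[0,0,-0.008,-0.068,1],[0,0,-0.025,-0.136,1],[0,0,-0.05,-0.204,1],[0,0,-0.08,-0.26,1],[0,0,-0.11,-0.3,1],[0,0,-0.13,-0.32,1]]'
python3 - <<'E'
from h import *
for i in range(2):
    t0=get_obs()["time"];w=capture("wrist")
    print(t0,np.round(w["pose"][:3,3]),[(t,np.round(r["centre"]).tolist(),atz(w,r["centre"],z).round(1).tolist(),round(r["conf"],2)) for t,z in (("knob",157),("canister",30),("handle",120),("jar",30)) for r in tip_of(w,t)[:1]])
    s=capture("scene"); t0=get_obs()["time"]-.05
    print(t0,[(t,atz(s,r["centre"],z).round(1).tolist(),round(r["conf"],2)) for t,z in (("knob",157),("canister",30),("jar",30)) for r in tip_of(s,t)[:1]])
print(get_obs()["tool_pos"],get_obs()["tcp_rot"],get_obs()["joint_positions"][5],get_obs()["time"])
save(w,'w2.png')
E
```

```text
time: 8.08
tool_pos: [550.3, 57.7, 123.5]
tcp_rot: [-3.139, -0.001, 2.01]
contact_force: [-4.7, -2.1, 3.7]
grip_width: 13.7
finger_force: 30.0
time: 8.75
tool_pos: [551.4, 58.0, 123.5]
tcp_rot: [-3.142, -0.0, 2.554]
contact_force: [0.1, -0.8, -0.2]
grip_width: 55.5
finger_force: 0.0
time: 9.25
tool_pos: [551.9, 58.0, 256.5]
tcp_rot: [3.141, 0.003, 2.872]
contact_force: [0.7, -0.1, 0.1]
grip_width: 90.7
finger_force: 0.0
9.25 [473.  80. 396.] [('knob', [137.0, 109.0], [452.4, -9.5, 157.0], 0.69), ('canister', [176.0, 107.0], [452.0, -10.6, 30.0], 0.86), ('handle', [250.0, 189.0], [552.1, 56.3, 120.0], 0.64), ('jar', [316.0, 98.0], [487.6, 157.9, 30.0], 0.81)]
9.5 [('knob', [459.8, -28.9, 157.0], 0.87), ('canister', [467.0, -32.5, 30.0], 0.57), ('jar', [465.7, 147.3, 30.0], 0.77)]
9.7 [473.  80. 392.] [('knob', [114.0, 156.0], [480.7, -41.2, 157.0], 0.89), ('canister', [160.0, 137.0], [478.6, -41.1, 30.0], 0.63), ('handle', [253.0, 189.0], [550.1, 60.4, 120.0], 0.63), ('jar', [286.0, 81.0], [457.0, 127.1, 30.0], 0.57)]
9.95 [('knob', [503.2, -61.2, 157.0], 0.57), ('canister', [504.3, -55.0, 30.0], 0.6), ('jar', [428.5, 108.0, 30.0], 0.84)]
[551.49797306  57.97282413 253.48446206] [ 3.14148383e+00 -2.06172351e-05  2.86881170e+00] -1.331581753397898 10.15
```

View pics/w2.png

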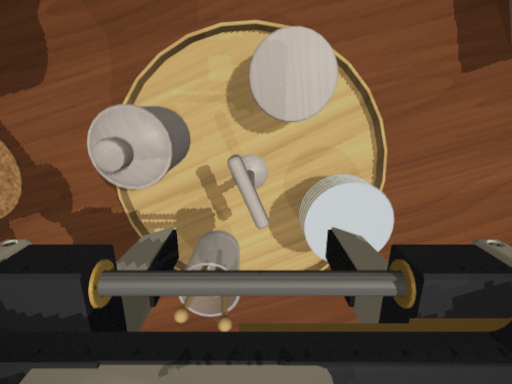

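The wrist view shows the tray turning. The knob is at (111,153), the jar is at (293,75) and all the pieces are still in their seats. Next I'll fit the phase and plan the approach.

```bash
cat > plan.py <<'E'
from h import *
import json,sys,os
C=np.array([551.7,57.5]);R=120.;A=.044
D0=[(8.08,2.795,3),(9.25,3.734,2),(9.5,3.894,1),(9.7,4.079,2),(9.95,4.316,1)]
def data(): return D0+(json.load(open('d.json')) if os.path.exists('d.json') else [])
def fit():
    d=np.array(data());t=d[:,0]-10
    f=lambda p:(p[0]+p[1]*t-.5*A*t*t-d[:,1])*d[:,2]
    return least_squares(f,[4.3,.78],loss='soft_l1',f_scale=.05),d
def th(t,p): t=t-10;return p[0]+p[1]*t-.5*A*t*t
def add(t,P,w):
    s,_=fit();a=np.arctan2(P[1]-C[1],P[0]-C[0]);m=th(t,s.x);a+=2*np.pi*round((m-a)/2/np.pi)
    r=np.hypot(*(P[:2]-C));print("meas t%.2f r%.0f dth %.3f"%(t,r,a-m))
    if abs(r-R)<15 and abs(a-m)<.25:
        d=json.load(open('d.json')) if os.path.exists('d.json') else []
        json.dump(d+[(t,a,w)],open('d.json','w'))
def rows(n,z0,z1,k=None,spin=0,dr=0):
    """z from z0 to z1 linearly; blend to the target over first k rows"""
    s,_=fit();o=get_obs();t=o["time"];P=np.array(o["tool_pos"]);y=o["tcp_rot"][2]
    X=np.array([np.cos(y),np.sin(y)]);Y=np.array([np.sin(y),-np.cos(y)]);out=[]
    print("w %.3f"%(s.x[1]-A*(t-10)),"t %.2f"%t,"angle deg %.0f"%np.degrees(th(t,s.x)%(2*np.pi)),"TCP err now",(P[:2]-C-R*np.array([np.cos(th(t,s.x)),np.sin(th(t,s.x))])).round(1),"z %.1f"%P[2],"yaw %.2f"%y)
    for i in range(1,n+1):
        a=th(t+i/12,s.x);G=C+R*np.array([np.cos(a),np.sin(a)])
        b=1 if not k else min(1,i/k);b=b*b*(3-2*b)
        g=(1-b)*(P[:2]-G)+G-P[:2]
        z=z0+(z1-z0)*i/n
        out.append([round(float(g@X)/1e3,3),round(float(g@Y)/1e3,3),round((P[2]-z)/1e3,3),round(spin*i,3)])
    print(out)
E
python3 - <<'E'
from plan import *
s,d=fit();print(s.x,s.fun.round(3))
rows(8,250,215,k=8)
E
```

```text
[4.30729662 0.74601311] [-0.003  0.003  0.035  0.005 -0.046]
w 0.739 t 10.15 angle deg 253 TCP err now [ 34.5 115.3] z 253.5 yaw 2.87
[[-0.0, -0.005, np.float64(0.008), 0], [-0.002, -0.019, np.float64(0.012), 0], [-0.006, -0.038, np.float64(0.017), 0], [-0.013, -0.059, np.float64(0.021), 0], [-0.023, -0.079, np.float64(0.025), 0], [-0.034, -0.096, np.float64(0.03), 0], [-0.045, -0.106, np.float64(0.034), 0], [-0.054, -0.108, np.float64(0.038), 0]]
```

```bash
python3 -m inch '[[0,-0.005,0.008,0,1],[-0.002,-0.019,0.012,0,1],[-0.006,-0.038,0.017,0,1],[-0.013,-0.059,0.021,0,1],[-0.023,-0.079,0.025,0,1],[-0.034,-0.096,0.03,0,1],[-0.045,-0.106,0.034,0,1],[-0.054,-0.108,0.038,0,1]]'
python3 - <<'E'
from plan import *
for n in("wrist","scene","side"):
    t=get_obs()["time"];w=capture(n);save(w,'t_%s.png'%n)
    for k,z in(("knob",157),("canister",30)):
        for r in tip_of(w,k)[:1]:
            P=atz(w,r["centre"],z);print(n,k,np.round(r["centre"]),P.round(),round(r["conf"],2));add(t,P,2 if n=="wrist" else 1)
rows(8,215,215,k=3)
E
```

```text
time: 10.82
tool_pos: [574.7, -62.6, 214.8]
tcp_rot: [-3.141, -0.0, 2.867]
contact_force: [-0.2, -0.1, -0.4]
grip_width: 91.5
finger_force: 0.0
wrist knob [248. 218.] [573. -65. 157.] 0.9
meas t10.82 r124 dth -0.013
wrist canister [252. 175.] [572. -62.  30.] 0.82
meas t10.82 r121 dth -0.013
scene knob [212. 182.] [571. -59. 157.] 0.8
meas t10.97 r118 dth -0.121
scene canister [216. 220.] [595. -60.  30.] 0.55
meas t10.97 r125 dth 0.079
side knob [272. 207.] [589. -63. 157.] 0.9
meas t11.12 r126 dth -0.087
side canister [271. 245.] [589. -54.  30.] 0.88
meas t11.12 r118 dth -0.060
w 0.680 t 11.27 angle deg 297 TCP err now [-32.4 -10.7] z 215.9 yaw 2.87
[[-0.009, 0.006, np.float64(0.001), 0], [-0.028, 0.021, np.float64(0.001), 0], [-0.042, 0.034, np.float64(0.001), 0], [-0.046, 0.039, np.float64(0.001), 0], [-0.049, 0.045, np.float64(0.001), 0], [-0.053, 0.051, np.float64(0.001), 0], [-0.056, 0.057, np.float64(0.001), 0], [-0.058, 0.062, np.float64(0.001), 0]]
```

View pics/t_wrist.png

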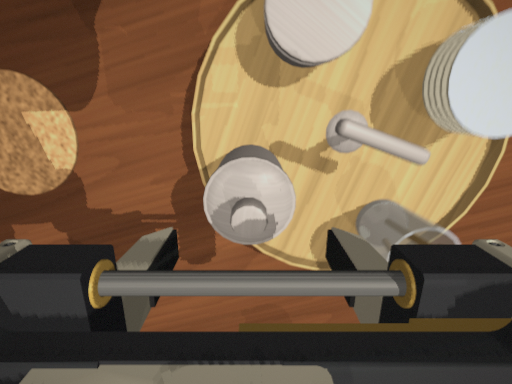

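The wrist view shows the knob at (249,215), right between the open fingers, and the mat at the left, around (12,133). From here on I'll use only the wrist measurements of the knob.

```bash
python3 - <<'E'
import json;d=json.load(open('d.json'))[:2];json.dump(d,open('d.json','w'))
s=open('plan.py').read().replace("(9.5,3.894,1),","").replace(",(9.95,4.316,1)","").replace("round((P[2]-z)/1e3,3)","round(float(P[2]-z)/1e3,3)");open('plan.py','w').write(s)
E
python3 - <<'E'
from plan import *
s,d=fit();print(s.x,s.fun.round(3));rows(8,215,215,k=4)
E
```

```text
[4.2975483  0.73940264] [ 0.005 -0.007 -0.011 -0.003  0.013]
w 0.684 t 11.27 angle deg 298 TCP err now [-33.5 -11.2] z 215.9 yaw 2.87
[[-0.005, 0.004, 0.001, 0], [-0.019, 0.015, 0.001, 0], [-0.036, 0.03, 0.001, 0], [-0.047, 0.04, 0.001, 0], [-0.05, 0.046, 0.001, 0], [-0.053, 0.052, 0.001, 0], [-0.056, 0.058, 0.001, 0], [-0.059, 0.064, 0.001, 0]]
```

```bash
python3 -m inch '[[-0.005,0.004,0,0,1],[-0.019,0.015,0,0,1],[-0.036,0.03,0,0,1],[-0.047,0.04,0,0,1],[-0.05,0.046,0,0,1],[-0.053,0.052,0,0,1],[-0.056,0.058,0,0,1],[-0.059,0.064,0,0,1]]'
cat > m.py <<'E'
from plan import *
t=get_obs()["time"];w=capture("wrist");save(w,'m_%d.png'%(t*100))
for r in tip_of(w,"knob")[:1]:
    P=atz(w,r["centre"],157);print(np.round(r["centre"]),P.round(),round(r["conf"],2));add(t,P,3)
s,d=fit();print(s.x,s.fun.round(3))
rows(8,*[float(x) for x in sys.argv[1:3]],k=int(sys.argv[3]))
E
python3 m.py 213 162 2
```

```text
time: 11.93
tool_pos: [648.4, -14.4, 215.6]
tcp_rot: [-3.142, -0.0, 2.869]
contact_force: [-0.3, 0.6, -0.1]
grip_width: 91.9
finger_force: 0.0
[249. 219.] [649. -16. 157.] 0.62
meas t11.93 r122 dth -0.012
[4.29461728 0.73676378] [ 0.012 -0.009 -0.015 -0.014  0.003  0.011]
w 0.647 t 12.03 angle deg 327 TCP err now [-3.3 -5.7] z 215.6 yaw 2.87
[[-0.002, 0.006, 0.009, 0], [-0.005, 0.019, 0.015, 0], [-0.006, 0.025, 0.022, 0], [-0.007, 0.031, 0.028, 0], [-0.007, 0.038, 0.034, 0], [-0.007, 0.044, 0.041, 0], [-0.007, 0.05, 0.047, 0], [-0.007, 0.056, 0.054, 0]]
```

```bash
python3 -m inch '[[-0.002,0.006,0.008,0,1],[-0.005,0.019,0.014,0,1],[-0.006,0.025,0.021,0,1],[-0.007,0.031,0.028,0,1],[-0.007,0.038,0.034,0,1],[-0.007,0.044,0.041,0,1],[-0.007,0.05,0.047,0,1],[-0.007,0.056,0.053,0,1]]'
python3 m.py 162 162 2
```

```text
time: 12.7
tool_pos: [670.3, 37.8, 161.7]
tcp_rot: [-3.142, -0.0, 2.869]
contact_force: [-0.3, 0.1, 0.6]
grip_width: 91.8
finger_force: 0.0
[255. 256.] [672.  40. 157.] 0.94
meas t12.70 r121 dth 0.013
[4.29628056 0.73884142] [ 0.005 -0.008 -0.013 -0.007  0.009  0.028 -0.018]
w 0.616 t 12.80 angle deg 355 TCP err now [-1.4 -8.3] z 161.0 yaw 2.87
[[0.001, 0.007, -0.001, 0], [0.004, 0.02, -0.001, 0], [0.006, 0.026, -0.001, 0], [0.008, 0.032, -0.001, 0], [0.01, 0.037, -0.001, 0], [0.013, 0.043, -0.001, 0], [0.016, 0.048, -0.001, 0], [0.019, 0.053, -0.001, 0]]
```

```bash
ls pics
```

```text
a.png
crop.png
m_1193.png
m_1270.png
scene.png
side.png
t_scene.png
t_side.png
t_wrist.png
w1.png
w2.png
```

```bash
python3 -m inch '[[0.001,0.009,-0.001,0,1],[0.004,0.02,-0.001,0,1],[0.006,0.026,-0.001,0,1],[0.008,0.032,-0.001,0,1],[0.01,0.037,-0.001,0,1],[0.013,0.043,-0.001,0,1],[0.016,0.048,-0.001,0,1],[0.019,0.053,-0.001,0,1]]'
python3 -c "
from plan import *
rows(8,162,162)"
```

```text
time: 13.47
tool_pos: [666.1, 93.9, 163.6]
tcp_rot: [3.142, 0.0, 2.869]
contact_force: [0.3, 0.2, -0.5]
grip_width: 91.8
finger_force: 0.0
w 0.586 t 13.47 angle deg 18 TCP err now [ 0.1 -0.2] z 163.6 yaw 2.87
[[0.003, 0.005, 0.002, 0], [0.007, 0.01, 0.002, 0], [0.011, 0.014, 0.002, 0], [0.015, 0.018, 0.002, 0], [0.019, 0.022, 0.002, 0], [0.023, 0.026, 0.002, 0], [0.027, 0.029, 0.002, 0], [0.032, 0.033, 0.002, 0]]
```

```bash
python3 -m inch '[[0.003,0.005,0.001,0,1],[0.007,0.01,0.001,0,1],[0.011,0.014,0.001,0,1],[0.015,0.018,0.001,0,1],[0.019,0.022,0.001,0,1],[0.023,0.026,0.001,0,1],[0.027,0.029,0.001,0,1],[0.032,0.033,0.001,0,1]]'
python3 m.py 162 162 2
```

```text
time: 14.13
tool_pos: [644.1, 134.0, 162.6]
tcp_rot: [3.142, 0.0, 2.869]
contact_force: [-0.2, 0.7, 0.7]
grip_width: 91.7
finger_force: 0.0
[252. 245.] [639. 136. 157.] 0.88
meas t14.13 r117 dth 0.042
[4.29780869 0.74294762] [-0.014 -0.012 -0.012  0.003  0.019  0.056  0.02  -0.069]
w 0.557 t 14.23 angle deg 44 TCP err now [ 5.5 -6. ] z 162.6 yaw 2.87
[[0.006, 0.003, 0.001, 0], [0.017, 0.009, 0.001, 0], [0.022, 0.012, 0.001, 0], [0.027, 0.014, 0.001, 0], [0.032, 0.015, 0.001, 0], [0.037, 0.017, 0.001, 0], [0.042, 0.018, 0.001, 0], [0.047, 0.019, 0.001, 0]]
```

```bash
python3 - <<'E'
s=open('plan.py').read()
s=s.replace("f=lambda p:(p[0]+p[1]*t-.5*A*t*t-d[:,1])*d[:,2]","f=lambda p:np.append((p[0]+p[1]*t-.5*p[2]*t*t-d[:,1])*d[:,2],(p[2]-.044)*3)").replace("[4.3,.78]","[4.3,.78,.044]").replace(".5*A*t*t",".5*p[2]*t*t").replace("s.x[1]-A*","s.x[1]-s.x[2]*")
open('plan.py','w').write(s)
E
python3 -c "
from plan import *
print(fit()[0].x);rows(8,162,162,2)"
```

```text
[4.28914849 0.73836691 0.03872429]
w 0.574 t 14.23 angle deg 45 TCP err now [ 7.1 -7.6] z 162.6 yaw 2.87
[[0.007, 0.004, 0.001, 0], [0.019, 0.011, 0.001, 0], [0.024, 0.013, 0.001, 0], [0.03, 0.015, 0.001, 0], [0.035, 0.016, 0.001, 0], [0.04, 0.018, 0.001, 0], [0.046, 0.019, 0.001, 0], [0.051, 0.02, 0.001, 0]]
```

```bash
python3 -m inch '[[0.009,0.005,0.001,0,1],[0.019,0.011,0.001,0,1],[0.024,0.013,0.001,0,1],[0.03,0.015,0.001,0,1],[0.035,0.016,0.001,0,1],[0.04,0.018,0.001,0,1],[0.046,0.019,0.001,0,1],[0.051,0.02,0.001,0,1]]'
python3 m.py 162 162 2
```

```text
time: 14.9
tool_pos: [600.1, 167.0, 161.5]
tcp_rot: [3.142, -0.0, 2.869]
contact_force: [0.2, -0.2, 0.0]
grip_width: 91.6
finger_force: 0.0
[247. 249.] [596. 166. 157.] 0.78
meas t14.90 r117 dth 0.024
[4.28583812 0.73741454 0.03674065] [ 0.022 -0.023 -0.032 -0.025 -0.009  0.029  0.018  0.012 -0.024 -0.022]
w 0.554 t 15.00 angle deg 71 TCP err now [ 8.1 -3.5] z 161.6 yaw 2.87
[[0.007, 0.001, -0.0, 0], [0.02, 0.001, -0.0, 0], [0.025, 0.001, -0.0, 0], [0.031, 0.001, -0.0, 0], [0.036, -0.0, -0.0, 0], [0.041, -0.001, -0.0, 0], [0.046, -0.002, -0.0, 0], [0.052, -0.004, -0.0, 0]]
```

```bash
sed -i 's/551.7,57.5/551.7,55.8/' plan.py; python3 -m inch '[[0.009,0.001,0,0,1],[0.02,0.002,0,0,1],[0.025,0.002,0,0,1],[0.031,0.002,0,0,1],[0.036,0.001,0,0,1],[0.041,0,0,0,1],[0.046,-0.001,0,0,1],[0.052,-0.003,0,0,1]]'
python3 -c "
from plan import *
rows(8,162,162)"
```

```text
time: 15.67
tool_pos: [549.5, 177.8, 161.5]
tcp_rot: [3.141, 0.0, 2.869]
contact_force: [0.1, 0.5, 0.3]
grip_width: 91.7
finger_force: 0.0
w 0.529 t 15.67 angle deg 91 TCP err now [0.2 2.1] z 161.5 yaw 2.87
[[0.005, -0.004, -0.0, 0], [0.01, -0.006, -0.0, 0], [0.014, -0.008, -0.0, 0], [0.019, -0.01, -0.0, 0], [0.024, -0.012, -0.0, 0], [0.028, -0.015, -0.0, 0], [0.032, -0.018, -0.0, 0], [0.036, -0.021, -0.0, 0]]
```

```bash
python3 -m inch '[[0.005,-0.003,0,0,1],[0.01,-0.006,0,0,1],[0.014,-0.008,0,0,1],[0.019,-0.01,0,0,1],[0.024,-0.012,0,0,1],[0.028,-0.015,0,0,1],[0.032,-0.018,0,0,1],[0.036,-0.021,0,0,1]]'
python3 m.py 162 162 2
```

```text
time: 16.33
tool_pos: [509.0, 167.2, 161.5]
tcp_rot: [3.141, 0.0, 2.869]
contact_force: [-0.1, 0.4, -0.6]
grip_width: 91.7
finger_force: 0.0
[246. 251.] [506. 165. 157.] 0.94
meas t16.33 r118 dth 0.033
[4.28198295 0.73510103 0.03456908] [ 0.036 -0.026 -0.038 -0.035 -0.019  0.016  0.012  0.028  0.009 -0.025
 -0.028]
w 0.513 t 16.43 angle deg 115 TCP err now [8.3 2.8] z 161.6 yaw 2.87
[[0.006, -0.004, -0.0, 0], [0.015, -0.012, -0.0, 0], [0.018, -0.016, -0.0, 0], [0.021, -0.019, -0.0, 0], [0.024, -0.023, -0.0, 0], [0.027, -0.027, -0.0, 0], [0.03, -0.032, -0.0, 0], [0.033, -0.036, -0.0, 0]]
```

```bash
sed -i 's/d=np.array(data());t=d\[:,0\]-10/d=np.array(data());t=d[:,0]-10;d[:,2]*=np.exp((t-t.max())\/3)*3/' plan.py; python3 -c "
from plan import *
s,d=fit();print(s.x,s.fun.round(3));rows(8,161.6,161.6,2)"
```

```text
[4.28721887 0.72677102 0.0318103 ] [ 0.022 -0.    -0.007 -0.017 -0.01  -0.001 -0.009  0.016  0.003 -0.004
 -0.037]
w 0.522 t 16.43 angle deg 116 TCP err now [9.2 3.3] z 161.6 yaw 2.87
[[0.006, -0.005, -0.0, 0], [0.016, -0.013, -0.0, 0], [0.019, -0.017, -0.0, 0], [0.022, -0.021, -0.0, 0], [0.025, -0.025, -0.0, 0], [0.028, -0.029, -0.0, 0], [0.031, -0.033, -0.0, 0], [0.034, -0.037, -0.0, 0]]
```

```bash
python3 -m inch '[[0.008,-0.006,0,0,1],[0.016,-0.013,0,0,1],[0.019,-0.017,0,0,1],[0.022,-0.021,0,0,1],[0.025,-0.025,0,0,1],[0.028,-0.029,0,0,1],[0.031,-0.033,0,0,1],[0.034,-0.037,0,0,1]]'
python3 m.py 161 161 2
```

```text
time: 17.1
tool_pos: [466.5, 140.6, 161.5]
tcp_rot: [3.141, 0.0, 2.869]
contact_force: [-0.9, -0.9, 0.3]
grip_width: 91.6
finger_force: 0.0
[253. 258.] [469. 141. 157.] 0.57
meas t17.10 r119 dth -0.021
[4.27643538 0.73738563 0.03512647] [ 0.    -0.009 -0.013 -0.016 -0.01   0.005  0.005  0.028  0.008 -0.073
  0.022 -0.027]
w 0.484 t 17.20 angle deg 137 TCP err now [2.3 2.9] z 161.5 yaw 2.87
[[0.002, -0.004, 0.001, 0], [0.005, -0.012, 0.001, 0], [0.007, -0.017, 0.001, 0], [0.009, -0.021, 0.001, 0], [0.01, -0.026, 0.001, 0], [0.011, -0.03, 0.001, 0], [0.012, -0.035, 0.001, 0], [0.013, -0.039, 0.001, 0]]
```

```bash
python3 -m inch '[[0.003,-0.005,0.001,0,1],[0.005,-0.012,0.001,0,1],[0.007,-0.017,0.001,-0.02,1],[0.009,-0.021,0.001,-0.06,0.1],[0.01,-0.026,0.001,-0.1,0.1],[0.011,-0.03,0.001,-0.14,0.1],[0.012,-0.035,0.001,-0.18,0.1],[0.013,-0.039,0.001,-0.22,0.1]]'
python3 m.py 161 161 2
```

```text
time: 17.87
tool_pos: [443.2, 106.2, 160.5]
tcp_rot: [-3.142, -0.0, 3.091]
contact_force: [-0.6, -0.4, 0.6]
grip_width: 63.2
finger_force: 0.0
[247. 257.] [444. 104. 157.] 0.64
meas t17.87 r118 dth 0.011
[4.28253903 0.73241825 0.03376015] [ 0.007 -0.003 -0.007 -0.011 -0.006  0.003  0.     0.015  0.    -0.046
  0.054 -0.012 -0.031]
w 0.463 t 17.97 angle deg 158 TCP err now [3. 6.] z 160.5 yaw 3.09
[[0.002, -0.005, -0.001, 0], [0.005, -0.015, -0.001, 0], [0.006, -0.019, -0.001, 0], [0.007, -0.024, -0.001, 0], [0.008, -0.028, -0.001, 0], [0.008, -0.033, -0.001, 0], [0.009, -0.037, -0.001, 0], [0.009, -0.042, -0.001, 0]]
```

```bash
python3 -m inch '[[0.003,-0.007,0,-0.04,0.1],[0.005,-0.015,0,-0.08,0.1],[0.006,-0.019,0,-0.12,0.1],[0.007,-0.024,0,-0.155,0.1],[0.008,-0.028,0,-0.19,0.1],[0.008,-0.033,0,-0.23,0.1],[0.009,-0.037,0,-0.27,0.1]]'
python3 -c "
from plan import *
rows(8,161,241)"
```

```text
time: 18.55
tool_pos: [432.9, 70.0, 160.5]
tcp_rot: [-3.141, 0.0, -2.924]
contact_force: [0.7, 0.0, 1.1]
grip_width: 27.5
finger_force: 30.0
w 0.444 t 18.55 angle deg 173 TCP err now [0.4 0.5] z 160.5 yaw -2.92
[[0.002, -0.005, -0.01, 0], [0.003, -0.009, -0.02, 0], [0.004, -0.013, -0.03, 0], [0.005, -0.017, -0.04, 0], [0.006, -0.022, -0.05, 0], [0.006, -0.026, -0.06, 0], [0.007, -0.03, -0.07, 0], [0.007, -0.034, -0.08, 0]]
```

```bash
python3 -m inch '[[0.002,-0.005,-0.005,-0.037,0.1],[0.003,-0.009,-0.015,-0.074,0.1],[0.004,-0.013,-0.029,-0.1,0.1],[0.005,-0.016,-0.045,-0.11,0.1],[0.006,-0.018,-0.064,-0.11,0.1],[0.006,-0.019,-0.085,-0.11,0.1],[0.006,-0.019,-0.108,-0.11,0.1],[0.006,-0.019,-0.13,-0.11,0.1]]'
python3 -m inch '[[0,0,-0.015,0,0.1],[0,0,-0.022,0,0.1],[0,0,-0.025,0,0.1],[0,0,-0.025,0,0.1]]'
python3 - <<'E'
from plan import *
o=get_obs();print(o["tool_pos"],o["tcp_rot"],o["joint_positions"],o["grip_width"],o["contact_force"])
w=capture("wrist");a=capture("scene");b=capture("side")
cv2.imwrite('pics/lift.png',np.vstack([np.hstack([cv2.resize(x["color"],(400,300)) for x in q]) for q in((w,a),(b,b))])[:,:,::-1])
for n,c in(("wrist",w),("scene",a),("side",b)):
    for m in trace(c,"mat")[:2]:
        ct=max(cv2.findContours(m["pixels"].astype(np.uint8),0,1)[0],key=len)[:,0]
        P=np.array([atz(c,p,5)[:2] for p in ct])
        s=least_squares(lambda q:np.hypot(*(P-q).T)-75,P.mean(0),loss='soft_l1',f_scale=2)
        print(n,round(m["conf"],2),m["rect"],s.x.round(1),np.abs(s.fun).mean().round(1))
E
```

```text
time: 19.22
tool_pos: [430.3, 50.5, 290.9]
tcp_rot: [3.141, -0.002, -2.816]
contact_force: [1.3, -0.6, -4.6]
grip_width: 27.2
finger_force: 30.0
time: 19.55
tool_pos: [430.7, 50.5, 315.1]
tcp_rot: [3.141, -0.001, -2.815]
contact_force: [-0.9, 0.1, -4.6]
grip_width: 26.8
finger_force: 30.0
[430.73672007  50.51536516 315.08301807] [ 3.14128566e+00 -5.76062338e-04 -2.81488939e+00] [-6.03907858e-02  1.21061737e-01  1.62241093e+00  6.78198683e-05
  1.39876932e+00 -1.95790192e+00] 26.795379296669367 [-0.85607258  0.07985259 -4.57248045]
wrist 0.85 [29.5, 88.6, 59.0, 106.2] [ 450.5 -325. ] 14.3
scene 0.69 [141.9, 208.6, 42.1, 28.5] [ 453.9 -328.2] 4.8
side 0.92 [233.9, 342.5, 70.9, 51.8] [ 450.8 -329.9] 0.8
```

View pics/lift.png

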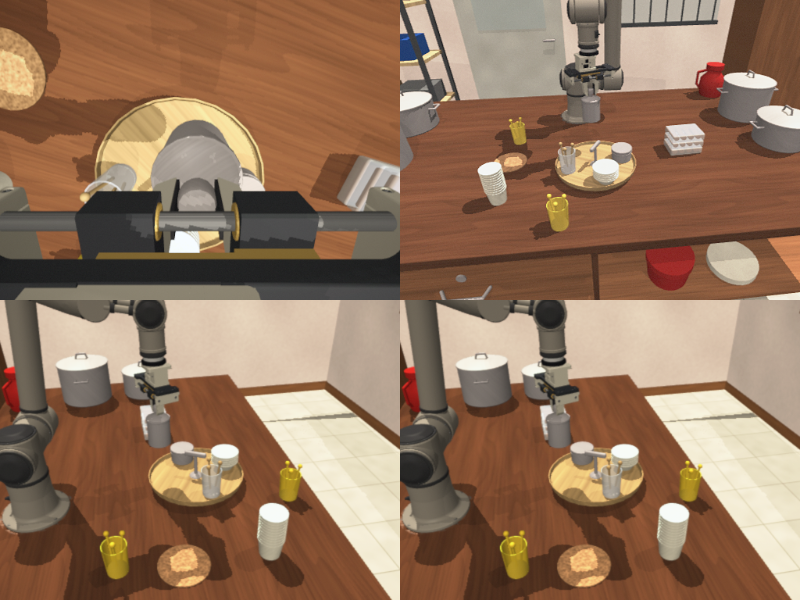

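The views show the canister hanging upright in the grip. The jar, bowls and tumbler stand on the turning tray, and the mat is fitted at about (451,-329). Carrying it over now.

```bash
python3 -m inch '[[0.001,-0.004,0,0,0.1],[0.004,-0.016,0,0,0.1],[0.01,-0.034,0,0,0.1],[0.016,-0.057,0,0,0.1],[0.024,-0.085,0,0,0.1],[0.033,-0.116,0,0,0.1],[0.042,-0.149,0,0,0.1],[0.052,-0.183,0,0,0.1]]'
python3 -m inch '[[0.01,-0.034,0,0,0.1],[0.019,-0.067,0,0,0.1],[0.028,-0.098,0,0,0.1],[0.035,-0.126,0,0,0.1],[0.042,-0.149,0,0,0.1],[0.047,-0.167,0,0,0.1],[0.05,-0.179,0,0,0.1],[0.051,-0.183,0,0,0.1]]'
python3 -m inch '[[0,0,0.01,0,0.1],[0,0,0.03,0,0.1],[0,0,0.05,0,0.1],[0,0,0.07,0,0.1],[0,0,0.08,0,0.1],[0,0,0.085,0,0.1],[0,0,0.085,0,0.1]]'
python3 - <<'E'
from plan import *
o=get_obs();print(o["tool_pos"],o["tcp_rot"],o["joint_positions"])
w=capture("wrist");b=capture("side");a=capture("scene")
cv2.imwrite('pics/pre.png',np.hstack([cv2.resize(x["color"],(400,300)) for x in (w,b)])[:,:,::-1])
for n,c in(("wrist",w),("side",b),("scene",a)):
    for m in trace(c,"mat")[:2]:
        M=m["pixels"].astype(np.uint8);ct=np.vstack(cv2.convexHull(np.argwhere(M)[:,::-1].astype(np.int32)))
        P=np.array([atz(c,p,5)[:2] for p in ct])
        s=least_squares(lambda q:np.hypot(*(P-q).T)-75,P.mean(0),loss='soft_l1',f_scale=2)
        print(n,round(m["conf"],2),m["rect"],s.x.round(1),np.abs(s.fun).mean().round(1))
E
```

```text
time: 20.52
tool_pos: [440.3, -141.1, 315.4]
tcp_rot: [3.142, 0.0, -2.814]
contact_force: [2.0, -0.3, -3.9]
grip_width: 27.5
finger_force: 30.0
time: 21.18
tool_pos: [450.7, -331.1, 314.7]
tcp_rot: [3.141, -0.001, -2.816]
contact_force: [0.2, -0.8, -3.9]
grip_width: 27.1
finger_force: 30.0
time: 21.77
tool_pos: [450.9, -328.1, 229.6]
tcp_rot: [3.14, -0.001, -2.814]
contact_force: [0.7, 0.0, -3.3]
grip_width: 27.1
finger_force: 30.0
[ 450.91415871 -328.14410324  229.61277499] [ 3.13969964e+00 -7.10882853e-04 -2.81353451e+00] [-7.66652908e-01  4.15533591e-01  1.45677407e+00  2.46730737e-04
  1.27129331e+00 -2.66557974e+00]
wrist 0.69 [249.9, 151.8, 114.0, 79.9] [ 451.6 -328. ] 0.6
side 0.66 [291.0, 215.5, 25.4, 53.8] [675.   90.8] 36.0
side 0.58 [233.4, 341.4, 70.4, 47.9] [ 450.5 -331.1] 0.7
scene 0.61 [144.0, 206.5, 36.8, 24.4] [ 453.6 -327.4] 4.3
```

View pics/pre.png

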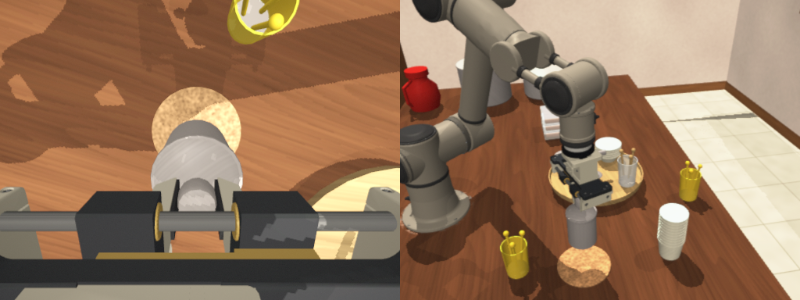

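Both views show the canister directly above the mat's centre, with the mat at about (451,-328.5). The contact height should be a TCP z of about 135.5.

```bash
python3 -m inch '[[0,0,0.015,0,0.1],[0,0,0.033,0,0.1],[0,0,0.05,0,0.1],[0,0,0.065,0,0.1],[0,0,0.077,0,0.1],[0,0,0.084,0,0.1],[0,0,0.088,0,0.1],[0,0,0.09,0,0.1]]'; python3 -m inch '[[0,0,0.001,0,0.1],[0,0,0.0017,0,0.1],[0,0,0.0025,0,0.1],[0,0,0.0025,0,0.1]]'
```

```text
time: 22.73
tool_pos: [451.2, -329.3, 140.5]
tcp_rot: [-3.141, 0.0, -2.814]
contact_force: [0.3, -0.3, -4.0]
grip_width: 27.1
finger_force: 30.0
time: 23.07
tool_pos: [451.2, -329.3, 138.4]
tcp_rot: [-3.141, 0.0, -2.814]
contact_force: [-0.1, 0.1, -4.1]
grip_width: 27.4
finger_force: 30.0
```

```bash
python3 -m inch '[[0,0,0.0005,0,0.1],[0,0,0.001,0,0.1],[0,0,0.0015,0,0.1],[0,0,0.002,0,0.1],[0,0,0.002,0,0.1]]';  python3 -m inch '[[0,0,0.0005,0,0.1],[0,0,0.001,0,0.1],[0,0,0.001,0,0.1]]'
```

```text
time: 23.48
tool_pos: [451.0, -329.1, 135.9]
tcp_rot: [3.141, -0.0, -2.814]
contact_force: [-0.1, 0.0, -3.6]
grip_width: 27.1
finger_force: 30.0
time: 23.73
tool_pos: [451.3, -329.4, 135.5]
tcp_rot: [-3.141, 0.001, -2.814]
contact_force: [-0.7, -0.6, -0.2]
grip_width: 27.2
finger_force: 30.0
```

```bash
python3 -m inch '[[0,0,0,0,0.4],[0,0,0,0,0.5],[0,0,0,0,0.6],[0,0,0,0,0.8],[0,0,0,0,1],[0,0,0,0,1],[0,0,0,0,1],[0,0,0,0,1]]'; python3 -m inch '[[0,0,-0.005,0,1],[0,0,-0.015,0,1],[0,0,-0.035,0,1],[0,0,-0.06,0,1],[0,0,-0.09,0,1],[0,0,-0.115,0,1],[0,0,-0.13,0,1],[0,0,-0.13,0,1]]'
python3 - <<'E'
from plan import *
print(get_obs()["time"])
w=capture("wrist");b=capture("side")
cv2.imwrite('pics/end.png',np.hstack([cv2.resize(x["color"],(400,300)) for x in (w,b)])[:,:,::-1])
for n,c in(("w",w),("s",b)): print(n,[atz(c,r["centre"],132).round() for r in tip_of(c,"knob")[:1]],[atz(c,r["centre"],5).round() for r in tip_of(c,"canister")[:1]],[(atz(c,r["centre"],30).round()) for r in tip_of(c,"jar")[:1]])
E
```

```text
time: 24.4
tool_pos: [451.0, -329.2, 135.0]
tcp_rot: [3.142, 0.0, -2.814]
contact_force: [-0.3, 0.0, -0.1]
grip_width: 75.8
finger_force: 0.0
time: 25.07
tool_pos: [452.2, -330.2, 269.9]
tcp_rot: [-3.134, 0.004, -2.814]
contact_force: [0.2, 0.2, 0.6]
grip_width: 91.7
finger_force: 0.0
25.0667
w [] [array([ 453., -329.,    5.])] [array([432.,  28.,  30.])]
s [array([ 459., -334.,  132.])] [array([ 441., -326.,    5.])] []
```

View pics/end.png

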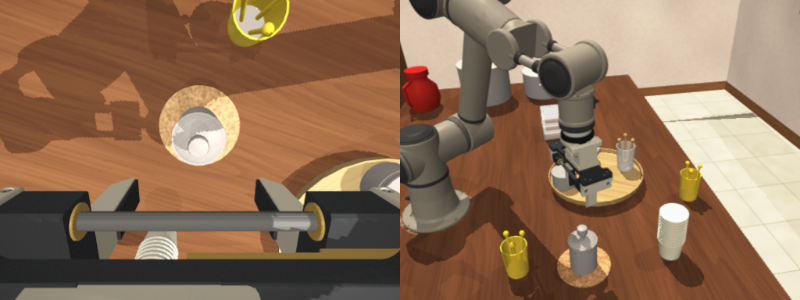

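The canister stands upright in the middle of the mat. The gripper is clear of it and the tray is still turning, so I'm handing in.

```bash
python3 -c "
from plant import *
print(close_job())"
```

```text
the job is handed in; nothing more can be done
None
```

The job is handed in at about 25 s: I spun the server, followed the canister for nearly 5 s, then lifted it off with the server turning and set it upright in the middle of the cork mat; the last pictures show nothing else disturbed.

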